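# Shorten a telescopic stand leg by one hole

## Robot

A 6-joint arm with a two-finger parallel gripper is mounted at the origin on a cart in front of the work surface, level with it; the furniture and walls round the work are solid. World frame = base frame: x ahead of the robot, y to its left, z up, the work surface at z = 0. Lengths are in m, angles in rad, forces in N, time in s.
With the tool pointing down it reaches from about 0.35 to 0.875 m from the base axis. Payload 4.2 kg.
Tool frame: the origin (TCP) lies at the very end of the fingers, on their centre line; the grasp point (between the pads) lies 19 mm behind it; z points along the fingers, y is the line along which they close (so a half turn about z gives the same grasp; the last joint's range is limited). The gripper opens to 87 mm and grips with 3 to 60 N. Pads are 19 mm wide; open, the fingers measure 117 mm over their backs; the gripper's body (75 mm by 190 mm) begins 51 mm behind the grasp point.
Start: joints at [1.414, 0.385, 0.008, 0, -1.194, -0.259], TCP at [0.252, 0.572, 0.223] pointing down, gripper open.
Joint ranges: [-3.14, 3.14], [-1.21, 2.06], [-1.07, 1.41], [-3.16, 2.05], [-2.99, -0.16], [-3.1, 3.1]. Speed limits (rad/s): [2.79, 2.79, 3.14, 3.14, 3.14, 3.14].

## Interface

Orientations are given as a unit quaternion [x, y, z, w].
In Python, from station import robot gives the robot as it stands.
- The arm moves only by the tool move_arm, never from a script. Its argument "increments" is a list of rows, each a list of 7 numbers: the shift along the tool's x, y, z in m, then the turn, a rotation vector about the tool's x, y, z in degrees, then the finger opening in m, from 0 to 0.087. A call has 1 to 20 rows; each row shifts and turns the commanded pose from where the row before left it, along the tool's axes as they then stand; what a row does not reach is not made up. A row lasts 1/10 s, in which the tool goes at most 50 mm and 8.59 degrees, less where a joint would pass 70% of its speed; a pose out of reach is approached as far as the arm can. A call with a gripper value outside its range is refused whole. The fingers move at their own pace and stop on an object; "grip_force" is the grip in N (left out, the last holds). Time passes only in rows, so rows that do not move let the fingers close. It gives the time, the measured TCP pose, the force, the opening and the grip force at its end, in the units of the state.
- robot.sense(): the state, without advancing time (a new reading comes with each control period).
- robot.read_camera(name): name is "scene" or "top" or "wrist"; returns a dict with "pixels" (384x512x3 uint8, red, green, blue), "range_z" (384x512 float32, m along the optical axis (not along the pixel's ray), 0 where there is no reading), "mtx" (3x3 intrinsics, pixels), "world_from_camera" (4x4, takes a point from camera to world coordinates). Camera axes: x right, y down, z forward; pixel columns grow to the right and rows downward; lengths in m; the calibration is good to about 2 mm. The wrist camera is an equidistant fisheye: a pixel r from the principal point sees the ray r / f radians off the axis. A picture is of the moment at which its call begins.
- robot.finish_job(): hands the job in; it is judged then, once.
Trained networks look in a picture, given as the dict that the camera call returned (one of the last four; its "shot" number tells which), for a name from the list of things; names that differ only in an ending like _2 or _b are one class to them, and where a whole thing is asked for, a point or a joint stands for the part that bears it (a point fixed in the world has none). Each returns a list of dicts, best first, with "confidence" (0 to 1); they miss things now and then, are a little off and sometimes report something else, mostly with a low value. They report only what shows in the picture. A call takes as long as a camera call.
- robot.look_for(name, picture): "xy" ([column, row] in pixels, amid what is visible of it).
The state is a dict: "t": time; "qpos": joint angles; "qvel": joint speeds; "joint_torque": joint torques, N m; "tool_pos": TCP position; "tcp_rot": TCP orientation; "wrist_force": force on the tool from outside, world axes, zero at the start; "moment": the same for the moment, N m; "gripper_width": finger opening in m; "finger_force": force on a finger pad.
Only numpy, scipy, OpenCV 4.12 (cv2) and the standard library are available. Lean on these libraries where they do the work, as an engineer would, in place of code of your own. Each camera call takes 0.05 s, during which the arm holds its last target. There are 200 camera calls.

## Task

Two telescopic stand legs with blue outer tubes are clamped on the bench, and one is set one hole longer than the other. On the longer leg, squeeze in the orange sprung button on the side of the black collar, slide the collar one hole towards the leg's clamp, and let go so that the button pops out again, locked in that next hole and both legs equally long. Leave the shorter leg as it is.

Things in the scene. Friction and masses are not known exactly. Their poses are not given: they have to be found in the camera images.
- long_leg_grip (a point): Centre of the longer leg's black collar (56 mm along the leg, 36 wide, 40 high), 55 mm above the worktop; moves with it. x: level, from clamp to foot; y: towards the orange button; z up. Button face (28 mm long, 22 high) at y = +27.5 mm, +20 when pressed in; a fixed rubber pad (30 x 24 mm) faces it at y = -20 mm. Fixed base plate under the leg: 64 mm wide, top 8 mm above the worktop.
- long_leg_collar (a joint): Slide of that collar and the blue tube (30 mm thick) with it, in m: 0 at the start, growing towards the grey clamp (-x of long_leg_grip; clamp face 130 mm away at the start, top 76 mm high). Holes at 0, 0.050 (the next) and 0.100 (too short). Locked unless the button is fully in; then it slides easily. The tooth is tapered: let go within 7 mm of a hole and it draws the collar in and locks.
- long_leg_button (a joint): Press of that orange button in m, towards -y of long_leg_grip: 0 out (locked in a hole), 0.0075 fully in. Spring: 4 N at 0, 10 N fully in. A squeeze across the collar from above, one finger on the button and one on the pad opposite, presses it and holds the collar. Off a hole it stays in by itself, at 7 mm.
- short_leg_grip (a point): The same point, with the same axes, on the collar of the shorter leg, which looks alike but is already locked in its middle hole: its clamp face is 80 mm from this point, against 130 mm on the longer leg. It must stay there.

How it is judged:
At the end, for the whole second after the job is handed in: The collar of the longer leg is at the next hole (slide 0.050 m, within 7 mm) with its button popped out (less than 2.5 mm in), and the shorter leg's collar is within 10 mm of where it was (value of joint long_leg_collar between 0.043 and 0.057 m and value of joint long_leg_button below 0.0025 m and distance of short_leg_grip from where it was at the start of the episode below 0.01 m); the robot touches nothing.
It fails at once if the collar of the shorter leg is moved more than 10 mm (distance of short_leg_grip from where it was at the start of the episode above 0.01 m).
It also fails if it takes over 29 s, if anything falls off the work surface, if the arm or the gripper's body presses on something with over 40 N, if the wrist force passes 120 N, or if a joint passes its speed limit or range.

## Working session

There is one attempt and no reset: what is moved stays moved. The work goes in short steps, Python scripts to look and compute and a tool call to move; the robot and the scene stay as the last step left them, time stands still between calls to the robot, and variables do not carry over. Pictures are saved under pics/ and viewed, at most 10 in all, crops included, and the job is handed in when it is done.

Besides the shell and the picture viewer there is one more tool, called after ">>>" as a command line: name --pt "numbers of a row" for each row, then --argument value for the rest. move_arm: Moves the arm, as the interface text tells. Its arguments: {"type":"object","properties":{"increments":{"type":"array"},"grip_force":{"type":"number"}},"required":["increments"]}

```bash
mkdir -p pics; python3 - <<'E'
from station import robot
import numpy as np,cv2
ims=[]
for c in ("scene","top"):
    p=robot.read_camera(c); np.savez(c+".npz",**{k:p[k] for k in("pixels","range_z","mtx","world_from_camera")})
    for n in ("long_leg_grip","short_leg_grip","long_leg_button"):
        for d in robot.look_for(n,p)[:3]:
            u,v=d["xy"]; z=p["range_z"][int(v),int(u)]
            P=p["world_from_camera"]@np.r_[np.linalg.inv(p["mtx"])@[u,v,1]*z,1]
            print(c,n,round(d["confidence"],2),np.round(d["xy"]),P[:3].round(3))
    cv2.imwrite(f"pics/{c}.png",cv2.cvtColor(p["pixels"],cv2.COLOR_RGB2BGR))
print(robot.sense())
E
```

```text
scene long_leg_grip 0.78 [251. 180.] [0.613 0.156 0.054]
scene short_leg_grip 0.65 [327. 260.] [ 0.566 -0.244  0.066]
top long_leg_grip 0.76 [196. 169.] [0.609 0.169 0.072]
top short_leg_grip 0.57 [352. 184.] [ 0.577 -0.232  0.066]
{'t': 0.4, 'qpos': array([ 1.41357470e+00,  3.84837574e-01,  7.72363860e-03, -5.42881469e-05,
       -1.19397386e+00, -2.58599222e-01]), 'qvel': array([-0.00025947, -0.00016656,  0.00183486,  0.00238392,  0.00039694,
       -0.00045628]), 'joint_torque': array([ 2.09889881e-04, -3.89972913e+01,  1.87333202e+01,  4.21823680e+00,
        1.41981783e-02, -7.21941137e-05]), 'tool_pos': array([0.25240625, 0.57166688, 0.22238973]), 'tcp_rot': array([ 9.78462299e-01, -2.06425550e-01, -1.78218690e-05,  1.46824511e-04]), 'wrist_force': array([-0.36227449,  0.63446447,  0.06620905]), 'moment': array([-0.00354055, -0.01215664, -0.00043438]), 'finger_force': 0.0, 'gripper_width': 0.08671326092272884}
```

View pics/scene.png

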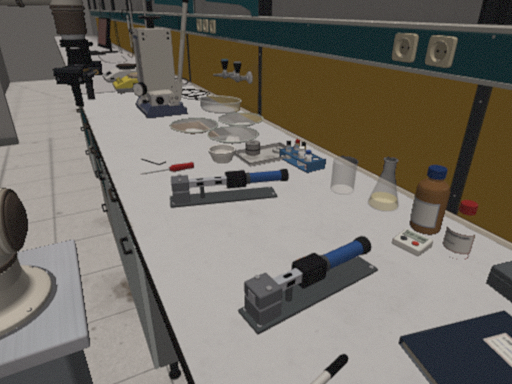

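View pics/top.png

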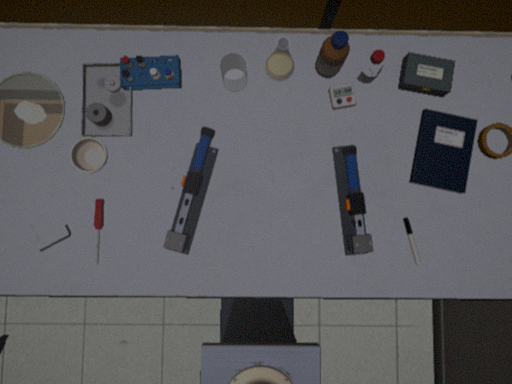

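The scene view has both legs in it. In the top view, the left leg (collar ~(193,183), clamp ~(177,242)) has the wider collar–clamp gap, so it is the longer one. Its orange button is on the left, at ~(184,181). The right leg (collar ~(356,204), clamp ~(361,244)) is the short one.

```bash
cat > h.py <<'E'
import numpy as np,cv2
def cloud(p):
    h,w=p["range_z"].shape; u,v=np.meshgrid(np.arange(w),np.arange(h)); z=p["range_z"]
    C=np.stack([u,v,np.ones_like(u)],-1)@np.linalg.inv(p["mtx"]).T*z[...,None]
    T=p["world_from_camera"]; return C@T[:3,:3].T+T[:3,3]
def masks(p):
    hsv=cv2.cvtColor(p["pixels"],cv2.COLOR_RGB2HSV); H,S,V=[hsv[...,i] for i in range(3)]
    return dict(blue=(H>100)&(H<125)&(S>130),orange=(H>5)&(H<20)&(S>150),black=(V<50)&(S<130))
E
python3 - <<'E'
import numpy as np,cv2
from h import *
for c in("top","scene"):
    p=dict(np.load(c+".npz")); P=cloud(p); M=masks(p)
    box=(abs(P[...,0]-.6)<.2)&(abs(P[...,1]-.17)<.12)&(P[...,2]>.03)&(P[...,2]<.1)
    print(c,p["mtx"][0,0],p["world_from_camera"][:3,3].round(3))
    for k,m in M.items():
        Q=P[m&box]
        if len(Q)<3: print(k,len(Q));continue
        m2=Q.mean(0);e=np.linalg.svd(Q[:,:2]-m2[:2])[2][0]
        print(k,len(Q),m2.round(4),np.percentile(Q,[5,95],axis=0).round(3).tolist(),np.degrees(np.arctan2(e[1],e[0])).round(1))
    for k,Q in(("tall",P[box&(P[...,2]>.05)]),):
        m2=Q.mean(0);e=np.linalg.svd(Q[:,:2]-m2[:2],full_matrices=False)[2][0]; print(k,len(Q),m2,np.degrees(np.arctan2(e[1],e[0])))
p=dict(np.load("top.npz"));P=cloud(p)
for r in range(130,252,6): print(r,[(c,int(P[r,c,2]*1000)) for c in range(170,216,3) if P[r,c,2]>.02])
cv2.imwrite("pics/tc.png",cv2.resize(cv2.cvtColor(p["pixels"][120:260,150:230],cv2.COLOR_RGB2BGR),None,fx=4,fy=4,interpolation=cv2.INTER_CUBIC))
E
```

```text
top 357.10899637027995 [0.472 0.024 0.977]
blue 275 [0.6555 0.1591 0.0677] [[0.618, 0.144, 0.063], [0.694, 0.174, 0.071]] 164.9
orange 23 [0.5796 0.202  0.0657] [[0.569, 0.198, 0.063], [0.589, 0.206, 0.069]] 165.3
black 591 [0.5782 0.1729 0.0679] [[0.427, 0.138, 0.047], [0.71, 0.198, 0.077]] 168.2
tall 1687 [0.55264617 0.18418591 0.06820581] 165.14436680809155
scene 367.5338234002302 [ 0.192 -0.673  0.481]
blue 251 [0.6537 0.1507 0.0614] [[0.616, 0.138, 0.051], [0.693, 0.164, 0.069]] 165.5
orange 0
black 422 [0.587  0.1653 0.0605] [[0.484, 0.131, 0.042], [0.709, 0.197, 0.075]] 164.9
tall 1160 [0.55028636 0.17810429 0.06323707] 165.30145482374772
130 [(203, 68), (206, 70), (209, 73), (212, 67)]
136 [(203, 66), (206, 67), (209, 68), (212, 66)]
142 [(200, 64), (203, 71), (206, 70), (209, 64)]
148 [(197, 59), (200, 66), (203, 67), (206, 66)]
154 [(197, 66), (200, 69), (203, 66), (206, 59)]
160 [(194, 61), (197, 71), (200, 68), (203, 65)]
166 [(194, 68), (197, 69), (200, 69), (203, 61)]
172 [(188, 71), (191, 72), (194, 68), (197, 68), (200, 66), (215, 977)]
178 [(185, 63), (188, 72), (191, 74), (194, 73), (197, 74), (200, 72)]
184 [(182, 65), (185, 73), (188, 74), (191, 77), (194, 74), (197, 74), (200, 65)]
190 [(182, 73), (185, 74), (188, 75), (191, 76), (194, 77), (197, 69)]
196 [(185, 62), (188, 67), (191, 64), (197, 39)]
202 [(185, 66), (188, 62), (191, 59)]
208 [(182, 64), (185, 65), (188, 64)]
214 [(179, 63), (182, 63), (185, 64), (188, 50)]
220 [(179, 69), (182, 64), (185, 62)]
226 [(176, 65), (179, 67), (182, 63)]
232 [(170, 71), (173, 73), (176, 63), (179, 63), (182, 63)]
238 [(170, 73), (173, 70), (176, 68), (179, 69), (182, 70), (185, 70), (188, 40)]
244 [(170, 71), (173, 74), (176, 69), (179, 74), (182, 76), (185, 57)]
250 [(173, 70), (176, 71), (179, 70), (182, 68), (185, 34)]
```

View pics/tc.png

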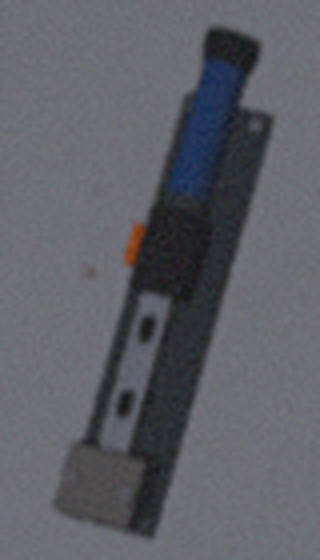

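The crop confirms it: black collar centre at about (194,183) in top-image pixels, with the orange button on its left at (184,181). Estimated collar centre is (0.574, 0.180), and the leg axis is at −15°.

>>> move_arm --pt "0.0302 0.0152 0 0 0 0 0.087" --pt "0.0302 0.0152 0 0 0 0 0.087" --pt "0.0302 0.0152 0 0 0 0 0.087" --pt "0.0302 0.0152 0 0 0 0 0.087" --pt "0.0302 0.0152 0 0 0 0 0.087" --pt "0.0302 0.0152 0 0 0 0 0.087" --pt "0.0302 0.0152 0 0 0 0 0.087" --pt "0.0302 0.0152 0 0 0 0 0.087" --pt "0.0302 0.0152 0 0 0 0 0.087" --pt "0.0302 0.0152 0 0 0 0 0.087" --pt "0.0302 0.0152 0 0 0 0 0.087" --pt "0.0302 0.0152 0 0 0 0 0.087" --pt "0.0302 0.0152 0 0 0 0 0.087" --pt "0.0302 0.0152 0 0 0 0 0.087" --pt "0.0302 0.0152 0 0 0 0 0.087" --pt "0 0 0 0 0 -4.4 0.087" --pt "0 0 0 0 0 -4.4 0.087" --pt "0 0 0 0 0 0 0.087" --pt "0 0 0 0 0 0 0.087" --grip_force 25

```text
t: 2.3
tool_pos: [0.5747, 0.1802, 0.2226]
tcp_rot: [0.991, -0.132, 0.0, -0.0]
wrist_force: [-0.2, -0.2, 0.7]
gripper_width: 0.0869
finger_force: 0.0
```

```bash
cat > w.py <<'E'
import sys
from station import robot
from h import *
from scipy.spatial.transform import Rotation as R
def wcloud(p):
    h,w=p["range_z"].shape; u,v=np.meshgrid(np.arange(w),np.arange(h)); m=p["mtx"]
    a=(u-m[0,2])/m[0,0]; b=(v-m[1,2])/m[1,1]; th=np.hypot(a,b); k=np.where(th>1e-6,np.tan(np.minimum(th,1.4))/np.maximum(th,1e-6),1)
    z=p["range_z"]*(th<1.3); C=np.stack([a*k*z,b*k*z,z],-1); T=p["world_from_camera"]; return C@T[:3,:3].T+T[:3,3]
p=robot.read_camera("wrist"); s=robot.sense(); P=wcloud(p); M=masks(p)
cv2.imwrite(sys.argv[1],cv2.cvtColor(p["pixels"],cv2.COLOR_RGB2BGR))
Rt=R.from_quat(s["tcp_rot"]); print("tcp",s["tool_pos"].round(4),Rt.as_matrix()[:2,:2].round(3).tolist(),"t",s["t"])
ax=np.array([np.cos(np.radians(-15)),np.sin(np.radians(-15))]); ay=np.array([-ax[1],ax[0]]); c0=np.array([.574,.1805])
L=np.stack([(P[...,:2]-c0)@ax,(P[...,:2]-c0)@ay,P[...,2]],-1)
box=(abs(L[...,0])<.2)&(abs(L[...,1])<.05)&(L[...,2]>.03)&(L[...,2]<.085)&(p["range_z"]>0)
for k,m in M.items():
    Q=L[m&box]
    if len(Q)>5:
        q=Q[:,:2]-Q[:,:2].mean(0); e=np.linalg.svd(q,full_matrices=False)[2][0]
        print(k,len(Q),np.percentile(Q,[3,50,97],axis=0).round(4).tolist(),"axis off deg",np.degrees(np.arctan(e[1]/e[0])).round(1))
for f in np.arange(-.15,.13,.01):
    Q=L[box&(abs(L[...,0]-f)<.005)&(L[...,2]>.045)]
    if len(Q)>9: print(f.round(3),len(Q),np.percentile(Q[:,1],[3,97]).round(4),np.percentile(Q[:,2],90).round(4))
E
python3 w.py pics/w1.png
```

```text
tcp [0.5746 0.1804 0.2226] [[0.966, -0.26], [-0.26, -0.966]] t 2.35
blue 2088 [[0.0437, -0.0114, 0.0606], [0.0862, 0.0013, 0.0675], [0.128, 0.0142, 0.0699]] axis off deg 0.2
orange 172 [[-0.0096, 0.0192, 0.0585], [0.0034, 0.0235, 0.065], [0.0155, 0.0271, 0.0684]] axis off deg 1.6
black 2615 [[-0.1043, -0.0171, 0.0561], [0.0121, 0.0002, 0.0737], [0.1469, 0.0174, 0.0755]] axis off deg 0.4
-0.15 181 [-0.0224  0.0223] 0.0756
-0.11 93 [-0.0092  0.0095] 0.0649
-0.1 106 [-0.0091  0.0094] 0.0651
-0.09 116 [-0.009   0.0092] 0.0652
-0.08 115 [-0.009   0.0091] 0.065
-0.07 132 [-0.0089  0.0102] 0.0649
-0.06 129 [-0.0088  0.0101] 0.0649
-0.05 129 [-0.0088  0.0099] 0.0651
-0.04 139 [-0.0087  0.0098] 0.0651
-0.03 105 [-0.0105  0.0125] 0.0735
-0.02 272 [-0.0161  0.0171] 0.0753
-0.01 338 [-0.0172  0.0261] 0.0752
0.0 380 [-0.0184  0.0261] 0.0751
0.01 393 [-0.0182  0.026 ] 0.0752
0.02 333 [-0.0167  0.0236] 0.0752
0.03 333 [-0.0155  0.0173] 0.0746
0.04 275 [-0.0139  0.0157] 0.0705
0.05 246 [-0.0138  0.0145] 0.0692
0.06 267 [-0.0138  0.0156] 0.0692
0.07 256 [-0.0137  0.0155] 0.0691
0.08 251 [-0.0137  0.0154] 0.0691
0.09 266 [-0.0125  0.0153] 0.0693
0.1 234 [-0.0126  0.0141] 0.0694
0.11 245 [-0.0125  0.0153] 0.0691
0.12 257 [-0.0125  0.0152] 0.0691
0.13 284 [-0.0136  0.0162] 0.071
```

View pics/w1.png

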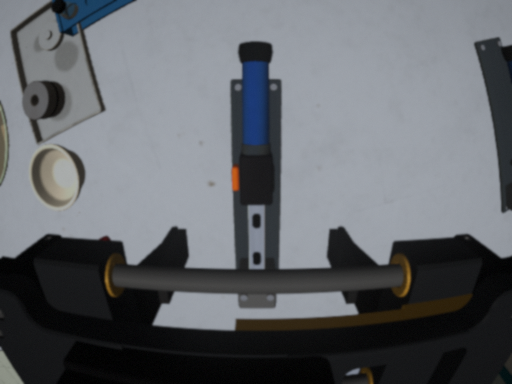

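The wrist view shows the leg lined up with the fingers: collar at (256,178), button at (235,179). In leg axes the collar centre is 2.5 mm ahead of the TCP, so I'll correct that, go down and squeeze.

>>> move_arm --pt "0.0025 0 0.0267 0 0 0 0.087" --pt "0 0 0.03 0 0 0 0.087" --pt "0 0 0.03 0 0 0 0.087" --pt "0 0 0.03 0 0 0 0.087" --pt "0 0 0.03 0 0 0 0.087" --pt "0 0 0.02 0 0 0 0.087" --pt "0 0 0.01 0 0 0 0.087" --pt "0 0 0.01 0 0 0 0.087" --pt "0 0 0 0 0 0 0.087" --pt "0 0 0 0 0 0 0.06" --pt "0 0 0 0 0 0 0.05" --pt "0 0 0 0 0 0 0.03" --pt "0 0 0 0 0 0 0.03" --pt "0 0 0 0 0 0 0.03" --pt "0 0 0 0 0 0 0.03" --grip_force 25

```text
t: 3.85
tool_pos: [0.5786, 0.1814, 0.0363]
tcp_rot: [0.991, -0.131, 0.002, -0.002]
wrist_force: [2.4, 7.4, -2.4]
gripper_width: 0.0467
finger_force: 3.4
```

>>> move_arm --pt "0 0 0 0 0 0 0.03" --pt "0 0 0 0 0 0 0.03" --pt "0 0 0 0 0 0 0.03" --pt "0 0 0 0 0 0 0.03" --pt "0 0 0 0 0 0 0.03" --grip_force 30

```text
t: 4.35
tool_pos: [0.5783, 0.181, 0.0363]
tcp_rot: [0.991, -0.13, 0.001, -0.001]
wrist_force: [1.3, 5.5, -1.8]
gripper_width: 0.0397
finger_force: 30.0
```

Opening is 39.7 mm, so the button is fully in. Sliding 50 mm towards the clamp.

>>> move_arm --pt "-0.003 0 0 0 0 0 0.03" --pt "-0.005 0 0 0 0 0 0.03" --pt "-0.006 0 0 0 0 0 0.03" --pt "-0.006 0 0 0 0 0 0.03" --pt "-0.006 0 0 0 0 0 0.03" --pt "-0.006 0 0 0 0 0 0.03" --pt "-0.006 0 0 0 0 0 0.03" --pt "-0.006 0 0 0 0 0 0.03" --pt "-0.004 0 0 0 0 0 0.03" --pt "-0.002 0 0 0 0 0 0.03" --pt "0 0 0 0 0 0 0.03" --pt "0 0 0 0 0 0 0.03"

```text
t: 5.55
tool_pos: [0.5298, 0.1938, 0.0363]
tcp_rot: [0.991, -0.13, 0.001, -0.001]
wrist_force: [0.5, 5.2, -0.4]
gripper_width: 0.0394
finger_force: 30.0
```

```bash
python3 w.py pics/w2.png
```

```text
tcp [0.5298 0.1938 0.0363] [[0.966, -0.259], [-0.259, -0.966]] t 5.6
blue 11873 [[-0.0059, -0.012, 0.0596], [0.0371, 0.0011, 0.0675], [0.0784, 0.0143, 0.0698]] axis off deg 0.3
black 7452 [[-0.0686, -0.0262, 0.0501], [-0.034, -0.0004, 0.0738], [0.0834, 0.0269, 0.0809]] axis off deg 0.3
-0.07 586 [-0.0164  0.0169] 0.0749
-0.06 1032 [-0.0162  0.0173] 0.0749
-0.05 312 [-0.0239  0.0243] 0.0848
-0.04 1265 [-0.0239  0.0247] 0.0752
-0.03 2217 [-0.0296  0.0304] 0.077
-0.02 1860 [-0.0158  0.0173] 0.0745
-0.01 1347 [-0.014   0.0152] 0.0703
0.0 1232 [-0.0128  0.0142] 0.0693
0.01 1325 [-0.0129  0.0143] 0.0693
0.02 1364 [-0.0124  0.0142] 0.0692
0.03 1402 [-0.0126  0.0142] 0.0692
0.04 1413 [-0.0126  0.0144] 0.0692
0.05 1381 [-0.0123  0.0143] 0.0693
0.06 1370 [-0.0125  0.0144] 0.0693
0.07 1328 [-0.0122  0.0144] 0.0694
0.08 1423 [-0.0135  0.0159] 0.0702
0.09 91 [-0.0165  0.0188] 0.0657
```

View pics/w2.png

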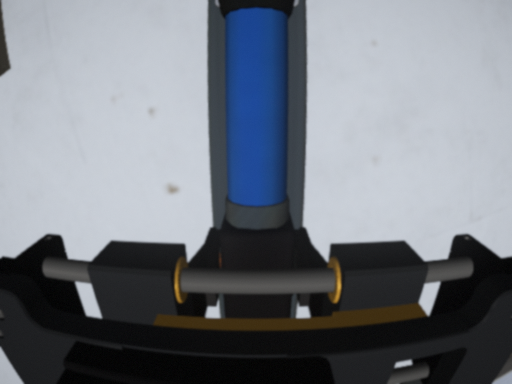

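The picture shows the collar between the fingers at (256,265) with the blue tube drawn along with it. It moved 49.6–50 mm. Releasing and rising.

>>> move_arm --pt "0 0 0 0 0 0 0.087" --pt "0 0 0 0 0 0 0.087" --pt "0 0 0 0 0 0 0.087" --pt "0 0 0 0 0 0 0.087" --pt "0 0 0 0 0 0 0.087" --pt "0 0 0 0 0 0 0.087" --pt "0 0 0 0 0 0 0.087" --pt "0 0 -0.01 0 0 0 0.087" --pt "0 0 -0.03 0 0 0 0.087" --pt "0 0 -0.04 0 0 0 0.087" --pt "0 0 -0.04 0 0 0 0.087" --pt "0 0 -0.04 0 0 0 0.087" --pt "0 0 -0.03 0 0 0 0.087" --pt "0 0 0 0 0 0 0.087" --pt "0 0 0 0 0 0 0.087"

```text
t: 7.1
tool_pos: [0.5287, 0.1925, 0.227]
tcp_rot: [0.991, -0.131, 0.001, -0.001]
wrist_force: [0.5, -0.2, -0.6]
gripper_width: 0.0869
finger_force: 0.0
```

```bash
python3 w.py pics/w3.png
```

```text
tcp [0.5282 0.1922 0.2256] [[0.966, -0.26], [-0.26, -0.966]] t 7.15
blue 2127 [[-0.0056, -0.0123, 0.0595], [0.0367, 0.0007, 0.0674], [0.079, 0.0148, 0.0699]] axis off deg 0.2
orange 166 [[-0.0594, 0.0199, 0.0586], [-0.0458, 0.0232, 0.0647], [-0.0342, 0.0266, 0.0665]] axis off deg -0.0
black 2659 [[-0.128, -0.0187, 0.051], [-0.0376, -0.0004, 0.0735], [0.0985, 0.018, 0.0756]] axis off deg 0.5
-0.15 305 [-0.0238  0.0232] 0.0756
-0.14 292 [-0.0236  0.0228] 0.0711
-0.13 493 [-0.0234  0.0237] 0.0706
-0.12 119 [-0.0089  0.0093] 0.065
-0.11 129 [-0.01    0.0092] 0.065
-0.1 132 [-0.0099  0.0091] 0.0651
-0.09 141 [-0.0098  0.0099] 0.0649
-0.08 91 [-0.0097  0.0101] 0.0654
-0.07 263 [-0.0161  0.0166] 0.0753
-0.06 327 [-0.0174  0.0249] 0.0753
-0.05 376 [-0.0184  0.0256] 0.0753
-0.04 382 [-0.0182  0.0266] 0.0751
-0.03 326 [-0.0167  0.0238] 0.0753
-0.02 322 [-0.0158  0.0168] 0.0745
-0.01 258 [-0.0137  0.0152] 0.0705
0.0 242 [-0.0137  0.0151] 0.0692
0.01 247 [-0.0136  0.015 ] 0.0692
0.02 258 [-0.0135  0.0149] 0.0692
0.03 242 [-0.0135  0.0149] 0.0692
0.04 236 [-0.0123  0.0148] 0.0692
0.05 239 [-0.0123  0.0148] 0.0692
0.06 248 [-0.0123  0.0148] 0.0693
0.07 235 [-0.0123  0.0148] 0.0693
0.08 265 [-0.0133  0.0157] 0.0706
0.09 317 [-0.0161  0.0181] 0.0728
0.1 201 [-0.0155  0.0178] 0.0726
```

View pics/w3.png

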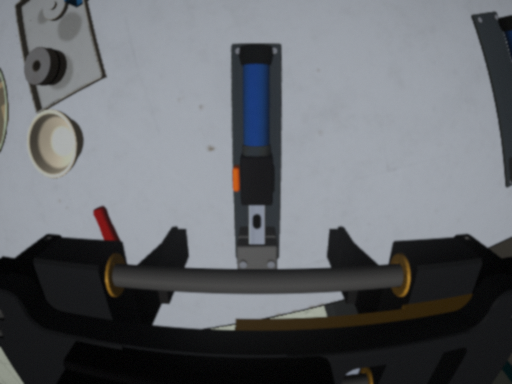

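The collar is now one hole nearer the clamp (collar at (256,178), one hole left showing at (257,221)). The button is out at (236,180), reaching the same 27 mm as before the move. The arm is clear of everything.

```bash
python3 -c "
from station import robot
print(robot.finish_job())"
```

```text
the job is handed in; nothing more can be done
None
```

I slid the longer leg's collar one hole (about 50 mm) towards its clamp; its button popped back out, I never touched the shorter leg, and I handed the job in at about 7 s with the arm clear (no verdict was returned).

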